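# Load the feed channel with the ordered reels and lock the stop

## Robot

A 6-joint arm with a two-finger parallel gripper is mounted at the origin on the work surface. World frame = base frame: x ahead of the robot, y to its left, z up, the work surface at z = 0. Lengths are in mm, angles in rad, forces in N, time in s.
With the tool pointing down it reaches from about 275 to 750 mm from the base axis. Payload 10.2 kg.
Tool frame: the origin (TCP) lies at the centre of the arm's flange, where the gripper is bolted on; the fingertips stand 173 mm ahead of it and the grasp point (between the pads) lies 155 mm ahead of it; z points along the fingers, y is the line along which they close (so a half turn about z gives the same grasp; the last joint's range is limited). The gripper opens to 85 mm and grips with 20 to 120 N. Pads are 22 mm wide; open, the fingers measure 114 mm over their backs; the gripper's body (76 mm by 85 mm) begins 54 mm behind the grasp point. The pads swing forward as they close: fully open they stand 13 mm farther back than shut.
Start: joints at [-1.505, 0.313, 1.498, -0, 1.331, -0.223], TCP at [149.508, -503.269, 404.694] pointing down, gripper open.
Joint ranges: [-2.94, 2.94], [-0.97, 2.17], [0.19, 2.56], [-1.23, 4.37], [0.02, 3.11], [-2.88, 2.88]. Speed limits (rad/s): [2.39, 2.39, 3.01, 3.14, 3.14, 3.14].

## Interface

Orientations are given as a unit quaternion [w, x, y, z].
In Python, from rig import status, capture, camera_info, ticket gives the robot as it stands.
- The arm moves only by the shell command python3 -m crank 'ROWS' [FORCE]. ROWS is JSON, a list of rows, each a list of 7 numbers: the shift along the tool's x, y, z as a fraction of full scale, then the turn, a rotation vector about the tool's x, y, z as a fraction of full scale, then the closure, from 0 (fully open) to 1 (shut). A call has 1 to 12 rows; each row is the pose to reach, as a shift and turn from the pose commanded when the call began, along the tool's axes at that moment; what a row does not reach only later rows make up. Full scale, the value 1, is 0.1 m for a shift and 45 degrees for a turn. A row lasts 1/10 s, in which the tool goes at most 50 mm and 8.59 degrees, less where a joint would pass 70% of its speed; a pose out of reach is approached as far as the arm can. A call with a number of a shift or a turn outside -1 to 1 is refused whole. A call with a gripper value outside its range is refused whole. The fingers move at their own pace and stop on an object; FORCE is the grip in N (left out, the last holds). Time passes only in rows, so rows that repeat a pose let the fingers close. It gives the time, the measured TCP pose, the force, the opening and the grip force at its end, in the units of the state.
- status.sense(): the state, without advancing time (a new reading comes with each control period).
- capture(name): name is "scene" or "top"; returns (picture, depth): 384x512x3 uint8, red, green, blue; 384x512 float32, mm along the optical axis (not along the pixel's ray), 0 where there is no reading.
- camera_info(name): a dict with "K" (3x3 intrinsics, pixels), "D" ([k1, k2, p1, p2, k3] as OpenCV has them; the pictures are not rectified), "camera_from_world" (4x4, takes a point from world to camera coordinates). Camera axes: x right, y up, looking along -z (the intrinsics and any distortion apply to the point x, -y, -z); pixel columns grow to the right and rows downward; lengths in mm; the calibration is good to about 2 mm. A picture is of the moment at which its call begins. camera_info takes no time and is no camera call.
- ticket.finish_job(): hands the job in; it is judged then, once.
The state is a dict: "time_s": time; "joints": joint angles; "dq": joint speeds; "tau": joint torques, N m; "eef_pos": TCP position; "ee_rot": TCP orientation; "force": force on the tool from outside, world axes, zero at the start; "wrist_torque": the same for the moment, N m; "grip_width": opening from 0.0 (shut) to 1.0 (fully open); "grip_force": force on a finger pad.
Only numpy, scipy, OpenCV 4.12 (cv2) and the standard library are available. Lean on these libraries where they do the work, as an engineer would, in place of code of your own. Each camera call takes 0.05 s, during which the arm holds its last target. There are 200 camera calls.

## Task

Load the winder's feed channel with the empty reels of the ordered colour: the coloured sign standing at the end of the channel (not the one parked in the tray) gives the colour, and every reel of that colour on the bench goes in. Swing the red cam lever over to free the stop and draw the stop back to make room, stand the reels upright in a row in the channel, taking out any reel of the other colour that was left there, then push the stop up so that the row is closed tight between the end wall and the stop, and lock it with the lever swung fully over. Reels of the other colour end up standing on the bench clear of the channel; leave the tape roll, screwdriver and carton where they are.

Things in the scene. Friction and masses are not known exactly. Their poses are not given: they have to be found in the camera images.
- orange1: orange plastic empty reel, standing upright: top and bottom flanges 60 mm diameter and 12 mm thick, core 30 mm diameter, 80 mm tall overall, about 0.2 kg. Origin: centre of its underside, z along its axis. May be absent (None from the start). It can be held by the top flange's rim from above.
- orange2: orange plastic empty reel, standing upright: top and bottom flanges 60 mm diameter and 12 mm thick, core 30 mm diameter, 80 mm tall overall, about 0.2 kg. Origin: centre of its underside, z along its axis. May be absent (None from the start). It can be held by the top flange's rim from above.
- orange3: orange plastic empty reel, standing upright: top and bottom flanges 60 mm diameter and 12 mm thick, core 30 mm diameter, 80 mm tall overall, about 0.2 kg. Origin: centre of its underside, z along its axis. May be absent (None from the start). It can be held by the top flange's rim from above.
- blue1: blue plastic empty reel, standing upright: top and bottom flanges 60 mm diameter and 12 mm thick, core 30 mm diameter, 80 mm tall overall, about 0.2 kg. Origin: centre of its underside, z along its axis. May be absent (None from the start). It can be held by the top flange's rim from above.
- blue2: blue plastic empty reel, standing upright: top and bottom flanges 60 mm diameter and 12 mm thick, core 30 mm diameter, 80 mm tall overall, about 0.2 kg. Origin: centre of its underside, z along its axis. May be absent (None from the start). It can be held by the top flange's rim from above.
- blue3: blue plastic empty reel, standing upright: top and bottom flanges 60 mm diameter and 12 mm thick, core 30 mm diameter, 80 mm tall overall, about 0.2 kg. Origin: centre of its underside, z along its axis. May be absent (None from the start). It can be held by the top flange's rim from above.
- channel: feed channel fixed to the bench: two aluminium rails 24 mm high, 14 mm wide along its y, 70 mm apart (inner faces at x = -35 and +35 mm), from y = -150 to +205 mm; no floor, reels stand on the bench. Grey end wall 50 mm high, inner face at y = -150 mm. Origin on the bench midway between the rails; x points away from the robot, +y is the way the stop is drawn back
- order_spot (a point): the place on the bench behind the end wall (channel y = -200 mm) where the sign of the ordered colour stands
- sign_orange: orange sign, an upright plate 70 mm wide, 10 mm thick and 70 mm tall on a small black foot, fixed; origin at its underside. It stands either at the order spot (then orange is ordered) or in the sign tray
- sign_blue: blue sign, same form, fixed; the one of the two that stands at the order spot gives the ordered colour
- sign_tray: flat grey tray 130 x 115 mm, 12 mm high, fixed, where the sign that does not count is parked; origin at its underside
- stop (a joint): position of the sliding stop along the channel in m: the free gap between end wall and stop face is 60 mm plus this value; range 0 to 0.19. Slides with about 3 N while the lever is free, held fast by the cam while locked (do not force it); it stays where it is left
- stop_face (a point): middle of the stop's face at bench height; axes as the channel's. The face plate is 64 mm wide and 50 mm high; behind it a saddle plate 100 x 100 mm, with its top at 32.5 mm, rides over the rails
- stop_post (a point): centre of the top of the stop's black grip post, 20 x 20 mm, standing 38 mm up from the saddle plate, its top 70.5 mm above the bench and 86 mm behind the stop face on the channel's centre line; pinch it from above to slide the stop
- cam_lever (a joint): angle of the red cam lever on the stop in rad: 0 = free (leaning 0.8 rad from upright towards the robot), 1.6 = fully locked (leaning 0.8 rad away from the robot); the cam begins to bite at about 1.2. It turns about an axis along the channel's y and stays where it is left; moving it takes up to about 15 N at the tip near the locked end
- lever_tip (a point): outer end of the red lever, a bar 14 mm wide (along channel y) and 12 mm thick, 85 mm from its pivot; 105 mm above the bench at either end of its swing
- lever_pivot (a point): pivot of the lever, 46 mm above the bench, 42 mm to the robot's side of the channel's centre line and 42 mm behind the stop face
- tape_roll: cardboard tape roll lying flat, 90 mm diameter, 48 mm high, not to be disturbed; origin under its centre
- screwdriver: screwdriver 180 mm long lying along its x, not to be disturbed
- carton: cardboard carton 120 x 90 x 70 mm, not to be disturbed; origin under its centre
There are look-alikes about, which are no part of the job. What is shaped like the blue2 but green or turquoise is not meant. Leave any green look-alike of the orange1 alone.

How it is judged:
By the outcome, as a careful person would: the job done as asked, in the order asked, and still so for the second after the job is handed in, with the robot touching nothing.
Of orange1, orange2, orange3 only 2 to 3 are there at a start; the rules pass over those that are not, and their reading is None.
Of blue1, blue2, blue3 only 2 to 3 are there at a start; the rules pass over those that are not, and their reading is None.
At some moment in a run one of orange1, orange2, orange3, blue1, blue2, blue3 may be knocked a few centimetres aside while the robot is not near it.
It also fails if it takes over 210 s, if anything falls off the work surface, if the arm or the gripper's body presses on something with over 40 N, if the wrist force passes 120 N, or if a joint passes its speed limit or range.

## Working session

There is one attempt and no reset: what is moved stays moved. The work goes in short steps, Python scripts to look and compute and a shell command to move; the robot and the scene stay as the last step left them, time stands still between calls to the robot, and variables do not carry over. Pictures are saved under pics/ and viewed, at most 14 in all, crops included, and the job is handed in when it is done.

```bash
ls; mkdir -p pics; python3 - <<'E'
from rig import status,capture,camera_info
import cv2,numpy as np
s=status.sense();print(s)
for n in("scene","top"):
    p,d=capture(n);c=camera_info(n);print(n,c)
    np.savez(f"{n}.npz",p=p,d=d)
    cv2.imwrite(f"pics/{n}0.png",cv2.resize(p[:,:,::-1],(800,600)))
E
```

```text
pics
{'time_s': 0.0, 'joints': array([-1.50542308e+00,  3.13472628e-01,  1.49843527e+00, -6.65581215e-06,
        1.33098702e+00, -2.23414220e-01]), 'dq': array([-0.00110325,  0.00045352,  0.00347463,  0.00082831, -0.0003952 ,
       -0.00099863]), 'tau': array([-4.32174802e-04, -4.12270081e+01, -2.59745461e+01, -2.07594721e-04,
        4.13996866e-03, -1.84297625e-05]), 'eef_pos': array([ 149.4933064 , -503.23236544,  404.12403113]), 'ee_rot': array([-6.49352202e-04,  9.89593001e-01,  1.43893254e-01,  4.81769206e-05]), 'force': array([-0.07667913, -0.77766652,  0.37395632]), 'wrist_torque': array([ 0.01084234, -0.00384068, -0.03998553]), 'grip_force': 0.0, 'grip_width': 0.9963778239613912}
scene {'K': array([[480.49508833,   0.        , 250.14443774],
       [  0.        , 480.49508833, 193.69355194],
       [  0.        ,   0.        ,   1.        ]]), 'D': array([-0.07031988,  0.        ,  0.        ,  0.        ,  0.        ]), 'camera_from_world': array([[-5.50380454e-01,  8.34695234e-01,  1.91107714e-02,
         2.97802268e+02],
       [-5.28846078e-01, -3.66239469e-01,  7.65630770e-01,
         2.23235767e+02],
       [ 6.46067474e-01,  4.11281555e-01,  6.42996347e-01,
        -1.85997232e+03],
       [ 0.00000000e+00,  0.00000000e+00,  0.00000000e+00,
         1.00000000e+00]])}
top {'K': array([[361.27539903,   0.        , 259.95374545],
       [  0.        , 361.27539903, 188.59454044],
       [  0.        ,   0.        ,   1.        ]]), 'D': array([-0.02445944,  0.        ,  0.        ,  0.        ,  0.        ]), 'camera_from_world': array([[ 2.29948688e-02, -9.99368759e-01, -2.70798778e-02,
         3.58911378e+00],
       [ 9.83703306e-01,  1.77862933e-02,  1.78917449e-01,
        -5.61320775e+02],
       [-1.78322858e-01, -3.07527486e-02,  9.83491346e-01,
        -1.01349375e+03],
       [ 0.00000000e+00,  0.00000000e+00,  0.00000000e+00,
         1.00000000e+00]])}
```

View pics/scene0.png

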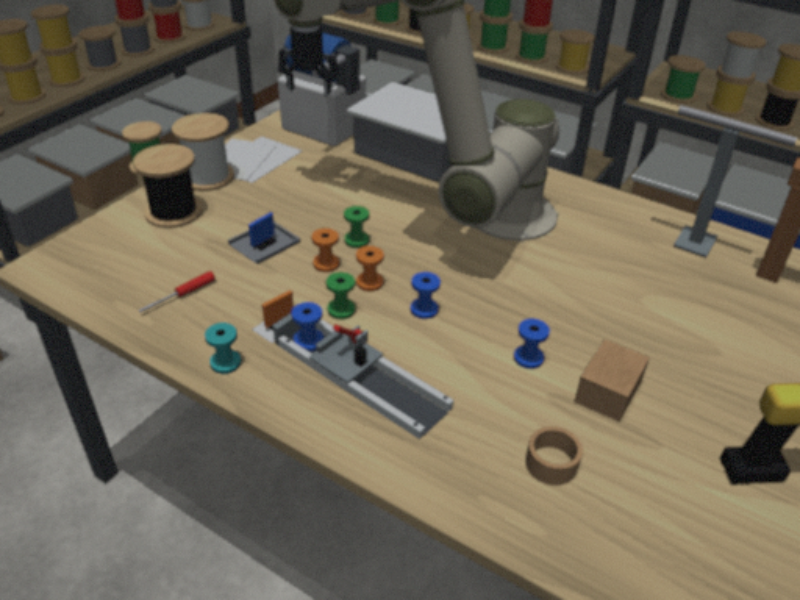

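View pics/top0.png

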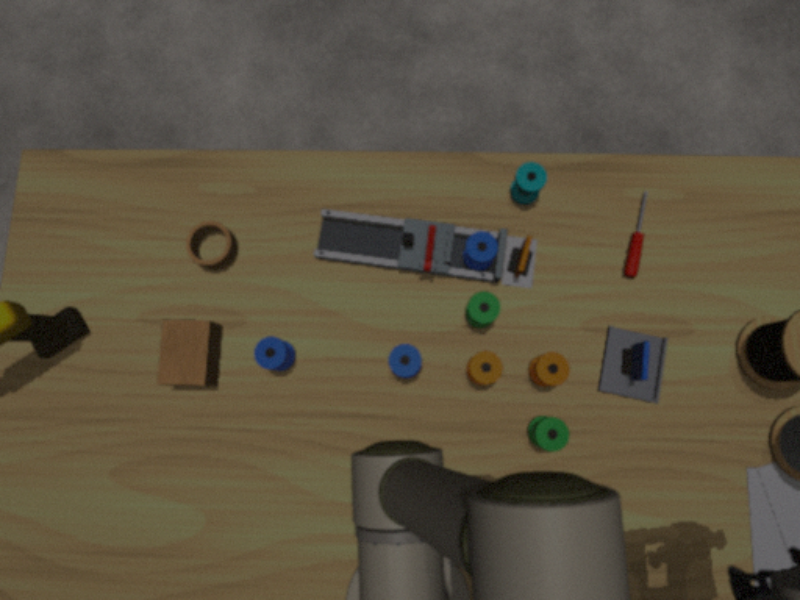

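Orange sign at (525,255) in the top view stands behind the end wall, so orange is ordered. The oranges are at (485,368) and (550,370), and one blue is in the channel at (481,250). The green and turquoise reels are look-alikes.

```bash
cat > h.py <<'E'
import numpy as np,cv2
from rig import status,capture,camera_info
def look(n,save=None):
    p,d=capture(n);c=camera_info(n)
    if save: cv2.imwrite("pics/"+save,cv2.resize(p[:,:,::-1],(800,600)))
    v,u=np.mgrid[0:384,0:512]
    q=cv2.undistortPoints(np.stack([u,v],-1).reshape(-1,1,2).astype(float),c["K"],c["D"]).reshape(384,512,2)
    T=np.linalg.inv(c["camera_from_world"])
    P=np.stack([q[...,0]*d,-q[...,1]*d,-d],-1)@T[:3,:3].T+T[:3,3]
    P[d<=0]=np.nan
    hsv=cv2.cvtColor(p,cv2.COLOR_RGB2HSV)
    # plane caster: world point on plane z for each pixel
    R=np.stack([q[...,0],-q[...,1],-np.ones_like(q[...,0])],-1)@T[:3,:3].T
    def at(z): return T[:3,3]+R*((z-T[2,3])/R[...,2])[...,None]
    return p,hsv,P,at
HUE={'orange':(8,18),'blue':(105,125),'green':(50,80),'teal':(84,98),'red':(175,4)}
def cmask(hsv,c,smin=120,vmin=40):
    a,b=HUE[c];h=hsv[...,0]
    m=((h>=a)&(h<=b)) if a<=b else ((h>=a)|(h<=b))
    return m&(hsv[...,1]>=smin)&(hsv[...,2]>=vmin)
def blobs(n,c,zlo,zhi,zp=80,L=None,mn=15):
    p,hsv,P,at=L or look(n)
    m=cmask(hsv,c)&(P[...,2]>zlo)&(P[...,2]<zhi)
    k,lab,st,_=cv2.connectedComponentsWithStats(m.astype(np.uint8))
    out=[]
    for i in range(1,k):
        if st[i,4]<mn: continue
        s=lab==i; pts=at(zp)[s][:,:2].astype(np.float32)
        (x,y),r=cv2.minEnclosingCircle(pts)
        X=P[s]; out.append((np.round([x,y,r],1),np.round(np.nanmedian(X,0),1),int(st[i,4])))
    return out
E
python3 - <<'E'
from h import *
for n in("top","scene"):
    L=look(n)
    for c in('orange','blue','green','teal'):
        for b in blobs(n,c,68,92,80,L): print(n,c,*b)
    for b in blobs(n,'red',35,140,100,L,6): print(n,'red',*b)
L=look("top");P=L[2]
m=cmask(L[1],'red',100,40)&(P[...,2]>30)&(P[...,0]<700)
X=P[m]; X=X[(abs(X[:,1])<200)];i=np.argsort(X[:,0]);print("lever",len(X));print(X[i[::6]].round(0))
# channel rails/dark floor: points height
z=P[...,2]
reg=(P[...,0]>450)&(P[...,0]<720)&(P[...,1]>-320)&(P[...,1]<250)
for nm,a,b in(("rail",20,28),("saddle",30,36),("wall",46,54),("post",66,75)):
    m=reg&(z>a)&(z<b)&(L[1][...,1]<100)
    k,lab,st,_=cv2.connectedComponentsWithStats(m.astype(np.uint8),connectivity=8)
    for i in range(1,k):
        if st[i,4]<12: continue
        Q=P[lab==i][:,:2].astype(np.float32)
        r=cv2.minAreaRect(Q);print(nm,st[i,4],np.round(r[0],1),np.round(r[1],1),round(r[2],1),np.round(P[lab==i].mean(0),1))
E
```

```text
top orange [ 638.  -203.8   34.1] [ 643.1 -205.1   70.6] 65
top orange [442.1 418.7  71. ] [442.7 422.   70.9] 1166
top orange [ 436.8 -141.    18.1] [ 438.2 -139.6   80.8] 35
top orange [ 427.5 -247.4   30.4] [ 428.7 -248.2   80.2] 258
top orange [ 429.5 -125.7   11.4] [ 429.4 -122.8   80.7] 16
top orange [ 412.7 -114.5   19.4] [ 411.1 -109.    80.2] 28
top blue [ 648.6 -121.5   30.2] [ 647.7 -120.3   80.5] 301
top blue [444.4 256.7  30.3] [444.1 255.6  80.5] 317
top blue [ 445.1 -414.9   32.3] [ 445.6 -418.2   70.1] 56
top blue [436.4  15.4  28.3] [435.4  14.4  80.5] 291
top green [ 535.5 -125.    29.6] [ 533.7 -125.7   80.5] 295
top green [ 314.2 -243.5   29.8] [ 314.9 -242.4   79.9] 342
top teal [ 788.1 -215.4   30.3] [ 786.7 -215.3   80.7] 278
top red [640.3 -25.9  43.2] [644.7 -26.8  77.4] 116
scene orange [ 436.2 -244.4   35. ] [ 433.4 -245.4   78. ] 164
scene orange [ 432.5 -124.    35.1] [ 432.8 -128.9   77.8] 183
scene orange [-94.4 602.2  27.7] [-95.1 602.5  81.5] 54
scene blue [447.1  18.8  32.2] [445.3  17.8  78.3] 172
scene blue [ 658.5 -116.5   32.6] [ 658.3 -119.4   7
[... 764 characters left out ...]
0.]
 [647. -25.  79.]
 [651. -22.  86.]
 [654. -21.  87.]
 [657. -27.  86.]
 [660. -33.  97.]
 [663. -34.  34.]
 [666. -27.  96.]
 [669. -27. 108.]
 [672. -24. 106.]
 [675. -24. 107.]
 [680. -27. 110.]]
rail 89 [717.2  76.8] [103.1  13.4] 84.7 [714.6  64.7  24.2]
rail 84 [ 694.7 -118. ] [84.4 14.9] 83.5 [ 696.1 -112.2   24. ]
rail 227 [638.6 118.2] [165.2  15.2] 83.3 [638.3 116.9  24.3]
rail 127 [ 611.1 -107.7] [87.3 14.5] 83.2 [ 610.8 -106.6   24.2]
saddle 642 [664.3 -19.2] [100.1 100.8] 83.4 [666.2 -15.2  33. ]
wall 81 [658.7 -62.7] [11.9 62.6] 82.6 [658.7 -62.7  50.3]
wall 144 [ 646.2 -161.6] [14.3 95.9] 83.0 [ 645.8 -161.2   50.1]
post 39 [667.7  16.9] [19.1 17.7] 0.9 [667.1  16.2  70.4]
```

```bash
cat >> h.py <<'E'
A=np.deg2rad(6.85);YC=np.array([np.sin(A),np.cos(A)]);XC=np.array([np.cos(A),-np.sin(A)]);O=np.array([664.9,-5.7])
def ch(p): q=np.array(p[:2])-O; return np.array([q@XC,q@YC])
def wo(c): return O+c[0]*XC+c[1]*YC
def pose():
    s=status.sense();w,x,y,z=s["ee_rot"]
    from scipy.spatial.transform import Rotation as R
    return s,R.from_quat([x,y,z,w]).as_matrix()
def go(*targets):
    """targets: channel x,y and world z of the fingertip; prints cumulative tool shifts in units of 0.1 m"""
    s,M=pose(); p=np.array(s["eef_pos"]).copy(); tip=p+173*M[:,2]
    print("t",round(s["time_s"],1),"tip ch",ch(tip).round(1),"z",tip[2].round(1),"yawerr deg",np.rad2deg(np.arctan2(M[1,0],M[0,0])-(np.pi/2-A)).round(2),"tiltz",M[:,2].round(4),"w",round(s["grip_width"],3),"F",s["force"].round(1),"j",s["joints"].round(2))
    for t in targets:
        d=np.array([*wo(t[:2]),t[2]])-tip; print(t,"->",(M.T@d/100).round(3)); tip=tip+d
HUE['orange']=(4,22)
E
python3 -m crank '[[0,0,0,0,0,-0.19,1],[0,0,0,0,0,-0.38,1],[0,0,0,0,0,-0.57,1],[0,0,0,0,0,-0.74,1],[0,0,0,0,0,-0.74,1]]'
python3 -m crank '[[0,0,0,0,0,-0.19,1],[0,0,0,0,0,-0.38,1],[0,0,0,0,0,-0.57,1],[0,0,0,0,0,-0.74,1],[0,0,0,0,0,-0.74,1],[0,0,0,0,0,-0.74,1]]'
python3 - <<'E'
from h import *
go((40,-22,160),(40,-22,88),(-110,-22,88))
for n in("top",):
    L=look(n)
    for b in blobs(n,'orange',70,90,80,L): print(n,*b)
E
```

```text
time_s: 0.75
eef_pos: [149.5, -503.3, 404.6]
ee_rot: [-0.0, 0.907, 0.422, 0.0]
force: [-0.4, 0.6, -0.3]
grip_width: 0.142
grip_force: 0.0
time_s: 1.35
eef_pos: [149.5, -503.3, 404.7]
ee_rot: [-0.0, 0.75, 0.661, 0.0]
force: [-0.1, 0.7, -0.0]
grip_width: -0.0
grip_force: 0.0
t 1.4 tip ch [-452.3 -555.5] z 231.7 yawerr deg -0.32 tiltz [-0.e+00  1.e-04 -1.e+00] w -0.0 F [-0.1  0.7 -0. ] j [-1.51  0.31  1.5   0.    1.33 -1.38]
(40, -22, 160) -> [5.362 4.893 0.717]
(40, -22, 88) -> [-0.    0.    0.72]
(-110, -22, 88) -> [-0.008 -1.5    0.   ]
top [ 660.4 -209.8   11. ] [ 663.2 -211.2   71.1] 18
top [440.2 417.3  68.5] [440.8 422.5  71.6] 798
top [ 427.6 -128.8   29.9] [ 427.2 -128.4   80.3] 346
top [ 427.3 -247.5   30.4] [ 426.9 -247.3   80.1] 359
```

```bash
for i in 1; do
python3 -m crank '[[0.3,0.28,0,0,0,0,1],[0.6,0.56,0,0,0,0,1],[0.9,0.84,0,0,0,0,1]]'
python3 -m crank '[[0.3,0.28,0,0,0,0,1],[0.6,0.56,0,0,0,0,1],[0.9,0.84,0,0,0,0,1]]'
python3 -m crank '[[0.3,0.28,0,0,0,0,1],[0.6,0.56,0,0,0,0,1],[0.9,0.84,0,0,0,0,1]]'
python3 -m crank '[[0.3,0.28,0,0,0,0,1],[0.6,0.56,0,0,0,0,1],[0.9,0.84,0,0,0,0,1]]'
python3 -m crank '[[0.3,0.28,0,0,0,0,1],[0.6,0.56,0,0,0,0,1],[0.9,0.84,0,0,0,0,1]]'
python3 -m crank '[[0.3,0.28,0,0,0,0,1],[0.6,0.56,0,0,0,0,1],[0.9,0.84,0,0,0,0,1],[0.9,0.84,0,0,0,0,1],[0.9,0.84,0,0,0,0,1]]'
done; python3 - <<'E'
from h import *
go((52,-22,160),(52,-22,88),(-64,-22,88))
E
```

```text
time_s: 1.7
eef_pos: [244.4, -422.9, 404.6]
ee_rot: [-0.0, 0.75, 0.662, 0.0]
force: [0.7, 0.0, 1.0]
grip_width: -0.002
grip_force: 0.0
time_s: 2.0
eef_pos: [338.8, -343.3, 404.8]
ee_rot: [0.0, 0.749, 0.662, -0.0]
force: [-0.1, -0.0, 0.4]
grip_width: 0.0
grip_force: 0.0
time_s: 2.3
eef_pos: [433.0, -263.9, 404.8]
ee_rot: [0.0, 0.749, 0.662, -0.0]
force: [0.3, -0.5, 0.7]
grip_width: 0.004
grip_force: 0.0
time_s: 2.6
eef_pos: [527.2, -184.6, 404.8]
ee_rot: [0.0, 0.749, 0.662, 0.0]
force: [1.4, -1.3, -0.2]
grip_width: -0.0
grip_force: 0.0
time_s: 2.9
eef_pos: [621.3, -105.2, 404.7]
ee_rot: [0.0, 0.749, 0.662, -0.0]
force: [0.2, -0.3, -0.3]
grip_width: 0.001
grip_force: 0.0
time_s: 3.4
eef_pos: [714.7, -26.8, 403.6]
ee_rot: [-0.0, 0.749, 0.663, -0.0]
force: [0.8, -0.2, -0.1]
grip_width: 0.003
grip_force: 0.0
t 3.4 tip ch [ 51.7 -15. ] z 230.6 yawerr deg -0.09 tiltz [-0.0013  0.     -1.    ] w 0.003 F [ 0.8 -0.2 -0.1] j [-0.2   0.78  0.77 -0.    1.6  -0.08]
(52, -22, 160) -> [-0.07   0.004  0.706]
(52, -22, 88) -> [0.    0.001 0.72 ]
(-64, -22, 88) -> [-2.00e-03 -1.16e+00  1.00e-03]
```

```bash

python3 -m crank '[[-0.07,0,0.35,0,0,0,1],[-0.07,0,0.7,0,0,0,1],[-0.07,0,0.7,0,0,0,1]]' 
python3 -m crank '[[0,0,0.36,0,0,0,1],[0,0,0.72,0,0,0,1],[0,0,0.72,0,0,0,1]]' 
python3 -m crank '[[0,-0.15,0,0,0,0,1],[0,-0.25,0,0,0,0,1],[0,-0.35,0,0,0,0,1],[0,-0.45,0,0,0,0,1],[0,-0.55,0,0,0,0,1],[0,-0.65,0,0,0,0,1],[0,-0.75,0,0,0,0,1],[0,-0.85,0,0,0,0,1]]' 
python3 -m crank '[[0,-0.08,0,0,0,0,1],[0,-0.16,0,0,0,0,1],[0,-0.24,0,0,0,0,1],[0,-0.31,0,0,0,0,1],[0,-0.31,0,0,0,0,1]]' 
python3 - <<'E'
from h import *
go()
L=look("top","t1.png");P=L[2]
m=cmask(L[1],'red',100,40)&(P[...,2]>30)&(P[...,0]<720)&(abs(P[...,1])<150);X=P[m];print(len(X),X.min(0),X.max(0))
E
```

```text
time_s: 3.7
eef_pos: [712.5, -35.4, 330.1]
ee_rot: [-0.004, 0.749, 0.662, -0.003]
force: [-0.9, 0.1, -0.4]
grip_width: -0.001
grip_force: 0.0
time_s: 4.0
eef_pos: [712.7, -34.7, 259.9]
ee_rot: [-0.003, 0.749, 0.663, -0.002]
force: [-0.5, -0.1, -0.2]
grip_width: 0.004
grip_force: 0.0
time_s: 4.8
eef_pos: [629.5, -24.6, 267.2]
ee_rot: [0.003, 0.749, 0.663, 0.002]
force: [2.1, 0.1, -0.2]
grip_width: -0.002
grip_force: 1.1
time_s: 5.3
eef_pos: [597.7, -20.3, 263.0]
ee_rot: [-0.0, 0.748, 0.664, -0.0]
force: [-0.4, 0.2, -0.4]
grip_width: 0.0
grip_force: 0.0
t 5.3 tip ch [-65.1 -22.5] z 90.0 yawerr deg -0.0 tiltz [-7.e-04  0.e+00 -1.e+00] w 0.0 F [-0.4  0.2 -0.4] j [-0.23  0.61  1.44 -0.    1.1  -0.11]Traceback (most recent call last):
  File "<stdin>", line 4, in <module>
    return umr_minimum(a, axis, None, out, keepdims, initial, where)
ValueError: zero-size array to reduction operation minimum which has no identity
```

View pics/t1.png

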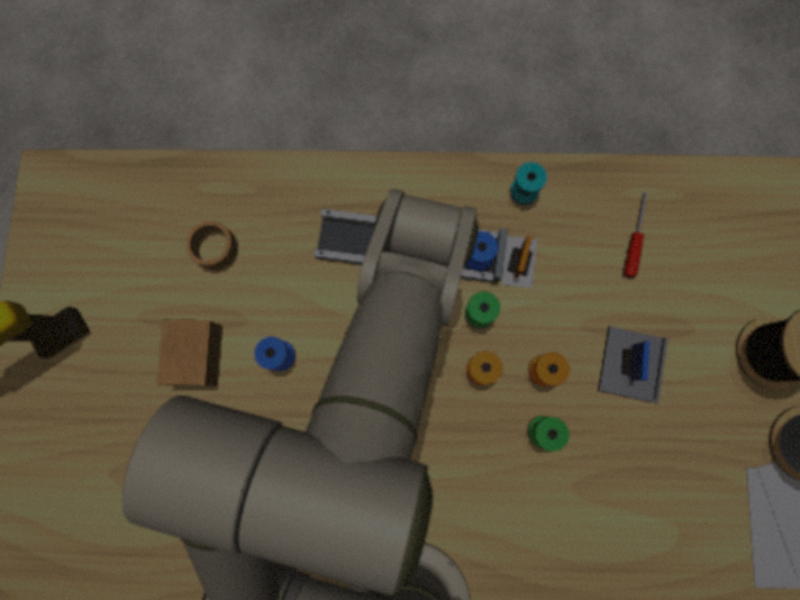

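The top view is hidden by the arm over the stop. I'll crop the scene view instead.

```bash
python3 - <<'E'
from h import *
L=look("scene");p=L[0][150:300,130:310]
cv2.imwrite("pics/s1.png",cv2.resize(p[:,:,::-1],(720,600),interpolation=cv2.INTER_CUBIC))
E
```

```text
(no output)
```

View pics/s1.png

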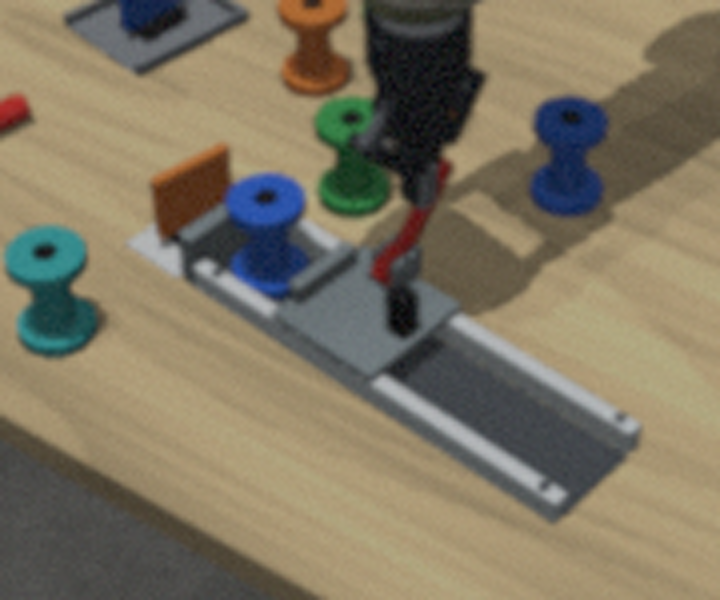

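The lever at (410,225) now leans towards the robot. I'll push a bit further to make sure it reaches its stop.

```bash

python3 -m crank '[[0,-0.04,0,0,0,0,1],[0,-0.08,0,0,0,0,1],[0,-0.08,0,0,0,0,1]]' 
python3 -m crank '[[0,-0.04,0,0,0,0,1],[0,-0.08,0,0,0,0,1],[0,-0.08,0,0,0,0,1]]' 
python3 - <<'E'
from h import *
go((-75,-22,160),(0,22.4,160),(0,22.4,46))
E
```

```text
time_s: 5.7
eef_pos: [590.5, -19.5, 263.2]
ee_rot: [0.001, 0.748, 0.664, 0.001]
force: [5.0, -1.4, 0.3]
grip_width: -0.002
grip_force: 1.7
time_s: 6.0
eef_pos: [584.3, -19.0, 265.4]
ee_rot: [0.006, 0.748, 0.663, 0.004]
force: [18.2, -1.6, 4.3]
grip_width: 0.002
grip_force: 7.5
t 6.0 tip ch [-76. -23.] z 92.4 yawerr deg -0.03 tiltz [ 0.0138 -0.0026 -0.9999] w 0.002 F [18.2 -1.6  4.3] j [-0.23  0.58  1.48  0.    1.07 -0.11]
(-75, -22, 160) -> [ 0.009  0.019 -0.675]
(0, 22.4, 160) -> [0.444 0.75  0.01 ]
(0, 22.4, 46) -> [ 1.00e-03 -1.60e-02  1.14e+00]
```

```bash

python3 -m crank '[[0,0.04,-0.35,0,0,0,1],[0,0.04,-0.7,0,0,0,1],[0.22,0.4,-0.7,0,0,0,0],[0.45,0.78,-0.7,0,0,0,0],[0.45,0.78,-0.7,0,0,0,0],[0.45,0.78,-0.7,0,0,0,0],[0.45,0.78,-0.7,0,0,0,0]]' 
python3 - <<'E'
from h import *
go((0,22.4,100),(0,22.4,46))
E
```

```text
time_s: 6.7
eef_pos: [664.6, 16.6, 332.5]
ee_rot: [-0.0, 0.748, 0.663, -0.001]
force: [0.2, -0.3, -0.3]
grip_width: 0.843
grip_force: 0.0
t 6.7 tip ch [-3.2 22.1] z 159.5 yawerr deg -0.02 tiltz [-0.0014  0.     -1.    ] w 0.843 F [ 0.2 -0.3 -0.3] j [-0.15  0.68  1.12 -0.    1.34 -0.03]
(0, 22.4, 100) -> [0.003 0.033 0.595]
(0, 22.4, 46) -> [0.    0.001 0.54 ]
```

```bash

python3 -m crank '[[0,0.03,0.4,0,0,0,0],[0,0.03,0.7,0,0,0,0],[0,0.03,0.9,0,0,0,0],[0,0.03,1,0,0,0,0],[0,0.03,1,0,0,0,0]]' 
python3 -m crank '[[0,0,0.14,0,0,0,0],[0,0,0.14,0,0,0,1],[0,0,0.14,0,0,0,1],[0,0,0.14,0,0,0,1],[0,0,0.14,0,0,0,1],[0,0,0.14,0,0,0,1],[0,0,0.14,0,0,0,1],[0,0,0.14,0,0,0,1],[0,0,0.14,0,0,0,1]]' 40
python3 - <<'E'
from h import *
go()
E
python3 -m crank '[[0.1,0,0,0,0,0,1],[0.25,0,0,0,0,0,1],[0.4,0,0,0,0,0,1],[0.55,0,0,0,0,0,1],[0.7,0,0,0,0,0,1],[0.85,0,0,0,0,0,1],[1,0,0,0,0,0,1]]'
python3 -m crank '[[0.1,0,0,0,0,0,1],[0.2,0,0,0,0,0,1],[0.25,0,0,0,0,0,1],[0.25,0,0,0,0,0,1],[0.25,0,0,0,0,0,0],[0.25,0,0,0,0,0,0],[0.25,0,0,0,0,0,0],[0.25,0,0,0,0,0,0],[0.25,0,0,0,0,0,0],[0.25,0,0,0,0,0,0]]' 
python3 -m crank '[[0,0,-0.4,0,0,0,0],[0,0,-0.8,0,0,0,0],[0,0,-1,0,0,0,0]]' 
python3 - <<'E'
from h import *
go()
L=look("scene");p=L[0][150:300,130:310]
cv2.imwrite("pics/s2.png",cv2.resize(p[:,:,::-1],(720,600),interpolation=cv2.INTER_CUBIC))
L=look("top")
for c in('orange','blue','green'):
    for b in blobs("top",c,70,90,80,L): print(c,*b,ch(b[0][:2]).round(1))
E
```

```text
time_s: 7.2
eef_pos: [667.7, 16.2, 232.2]
ee_rot: [-0.001, 0.748, 0.663, -0.001]
force: [0.1, 0.1, 0.1]
grip_width: 1.003
grip_force: 0.0
time_s: 8.1
eef_pos: [668.4, 16.6, 219.3]
ee_rot: [0.0, 0.748, 0.664, 0.0]
force: [-1.5, 1.2, 4.9]
grip_width: 0.225
grip_force: 40.9
t 8.1 tip ch [ 0.9 22.5] z 46.3 yawerr deg -0.0 tiltz [ 9.e-04 -1.e-04 -1.e+00] w 0.225 F [-1.5  1.2  4.9] j [-0.15  0.8   1.21  0.    1.13 -0.03]
time_s: 8.8
eef_pos: [680.5, 115.9, 219.2]
ee_rot: [0.001, 0.748, 0.663, 0.0]
force: [0.3, -3.9, 4.6]
grip_width: 0.227
grip_force: 41.0
time_s: 9.8
eef_pos: [683.1, 140.6, 218.6]
ee_rot: [-0.0, 0.748, 0.664, -0.0]
force: [-0.2, 0.1, 0.1]
grip_width: 1.001
grip_force: 0.0
time_s: 10.1
eef_pos: [683.3, 140.7, 322.8]
ee_rot: [0.002, 0.748, 0.664, 0.002]
force: [0.4, 0.5, 0.4]
grip_width: 0.996
grip_force: 0.0
t 10.1 tip ch [  1.7 147.7] z 149.9 yawerr deg -0.0 tiltz [ 5.2e-03  2.0e-04 -1.0e+00] w 0.996 F [0.4 0.5 0.4] j [0.04 0.77 0.99 0.   1.38 0.16]
orange [ 639.5 -202.3   33.2] [ 639.2 -204.8   71.9] 50 [  -1.8 -198.2]
orange [609.3 105.1   8.6] [607.7 104.5  84.4] 16 [-68.4 103.4]
orange [442.1 418.7  71. ] [443.2 420.6  71.6] 799 [-271.8  394.8]
orange [ 427.6 -128.8   29.9] [ 427.2 -128.3   80.4] 343 [-220.9 -150.5]
orange [ 427.6 -247.3   30.4] [ 426.9 -247.2   80.1] 359 [-206.8 -268.2]
blue [ 648.6 -121.5   30.2] [ 648.1 -120.2   80.5] 296 [  -2.4 -116.9]
blue [436.4  15.5  28.3] [435.3  14.5  80.6] 290 [-229.4   -6.2]
blue [ 435.3 -415.8   22.3] [ 435.8 -417.3   71.2] 30 [-179.  -434.6]
green [ 535.2 -125.2   29.6] [ 533.9 -125.5   80.4] 295 [-114.5 -134.1]
green [ 314.2 -243.6   29.9] [ 314.7 -242.3   80.1] 342 [-319.8 -278. ]
```

View pics/s2.png

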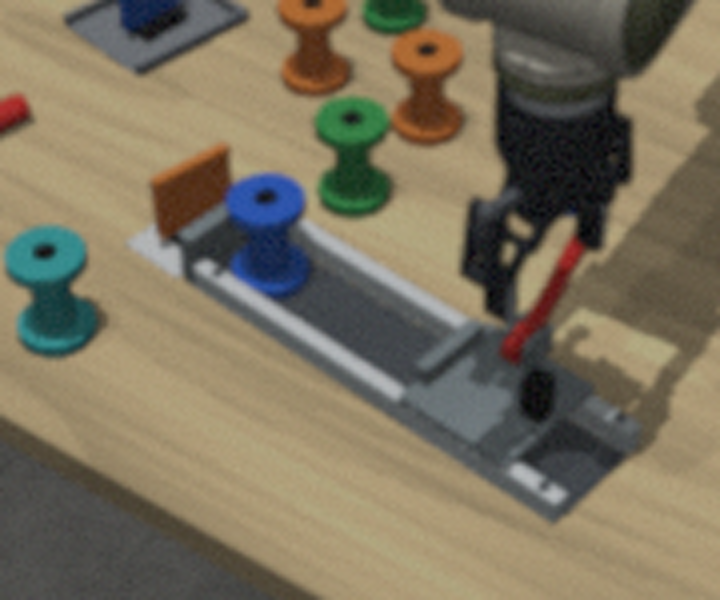

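```bash

python3 -m crank '[[-0.45,-0.02,0,0,0,0,0],[-0.9,-0.04,0,0,0,0,0]]' 
python3 -m crank '[[-0.45,0,0,0,0,0,0],[-0.9,0,0,0,0,0,0]]' 
python3 -m crank '[[-0.45,0,0,0,0,0,0],[-0.85,0,0,0,0,0,0],[-0.85,0,0.3,0,0,0,0],[-0.85,0,0.3,0,0,0,0],[-0.85,0,0.3,0,0,0,0]]' 
python3 - <<'E'
from h import *
go((-2.2,-117,57))
E
```

```text
time_s: 10.4
eef_pos: [667.9, 51.6, 316.9]
ee_rot: [-0.001, 0.747, 0.664, -0.001]
force: [0.4, -0.2, -0.4]
grip_width: 1.001
grip_force: 0.0
time_s: 10.6
eef_pos: [657.1, -39.2, 317.1]
ee_rot: [-0.001, 0.748, 0.664, -0.001]
force: [0.6, -0.5, 0.1]
grip_width: 0.997
grip_force: 0.0
time_s: 11.1
eef_pos: [647.6, -121.4, 287.9]
ee_rot: [-0.001, 0.748, 0.664, -0.0]
force: [-0.3, -0.5, -0.3]
grip_width: 1.0
grip_force: 0.0
t 11.1 tip ch [  -3.8 -116.8] z 114.9 yawerr deg 0.03 tiltz [-0.0022  0.001  -1.    ] w 1.0 F [-0.3 -0.5 -0.3] j [-0.36  0.71  1.19  0.    1.24 -0.24]
(-2.2, -117, 57) -> [-0.002  0.018  0.579]
```

```bash

python3 -m crank '[[0,0.02,0.25,0,0,0,0],[0,0.02,0.45,0,0,0,0],[0,0.02,0.58,0,0,0,0],[0,0.02,0.58,0,0,0,0],[0,0.02,0.58,0,0,0,1],[0,0.02,0.58,0,0,0,1],[0,0.02,0.58,0,0,0,1],[0,0.02,0.58,0,0,0,1],[0,0.02,0.58,0,0,0,1],[0,0.02,0.58,0,0,0,1],[0,0.02,0.58,0,0,0,1]]' 40
python3 -m crank '[[0,0,-0.2,0,0,0,1],[0,0,-0.5,0,0,0,1],[0,0,-0.8,0,0,0,1],[0,0,-1,0,0,0,1],[0,0,-1,0,0,0,1]]' 
python3 - <<'E'
from h import *
go((-159,-117,157),(-159,107.5,157),(-159,107.5,58))
E
```

```text
time_s: 12.2
eef_pos: [649.8, -122.1, 232.5]
ee_rot: [0.001, 0.748, 0.664, 0.001]
force: [-1.0, 1.3, 6.8]
grip_width: 0.687
grip_force: 43.1
time_s: 12.7
eef_pos: [649.7, -122.2, 334.1]
ee_rot: [0.003, 0.748, 0.664, 0.001]
force: [0.8, 0.1, -2.6]
grip_width: 0.684
grip_force: 44.1
t 12.7 tip ch [  -0.2 -117.7] z 161.1 yawerr deg -0.0 tiltz [ 0.0056 -0.0021 -1.    ] w 0.684 F [ 0.8  0.1 -2.6] j [-0.36  0.67  1.13  0.    1.33 -0.24]
(-159, -117, 157) -> [ 0.007 -1.589  0.031]
(-159, 107.5, 157) -> [ 2.245 -0.    -0.003]
(-159, 107.5, 58) -> [ 0.001 -0.006  0.99 ]
```

```bash

python3 -m crank '[[0,-0.2,0,0,0,0,1],[0,-0.5,0,0,0,0,1],[0,-0.8,0,0,0,0,1]]' 
python3 -m crank '[[0.2,-0.3,0,0,0,0,1],[0.5,-0.6,0,0,0,0,1],[0.8,-0.79,0,0,0,0,1]]' 
python3 -m crank '[[0.3,0,0,0,0,0,1],[0.6,0,0,0,0,0,1],[0.9,0,0,0,0,0,1]]' 
python3 -m crank '[[0.3,0,0,0,0,0,1],[0.45,0,0,0,0,0,1],[0.54,0,0.2,0,0,0,1],[0.54,0,0.5,0,0,0,1],[0.54,0,0.75,0,0,0,1],[0.54,0,0.9,0,0,0,1],[0.54,0,0.9,0,0,0,1]]' 
python3 - <<'E'
from h import *
go((-159,107.5,59))
E
```

```text
time_s: 13.0
eef_pos: [568.8, -112.4, 328.9]
ee_rot: [-0.001, 0.748, 0.664, -0.001]
force: [-0.2, -0.7, -2.6]
grip_width: 0.685
grip_force: 44.3
time_s: 13.3
eef_pos: [499.3, -22.9, 329.4]
ee_rot: [-0.001, 0.748, 0.663, -0.001]
force: [0.3, -0.2, -1.7]
grip_width: 0.689
grip_force: 44.4
time_s: 13.6
eef_pos: [511.6, 66.8, 329.6]
ee_rot: [-0.001, 0.748, 0.664, -0.001]
force: [0.3, -0.2, -2.8]
grip_width: 0.684
grip_force: 44.5
time_s: 14.3
eef_pos: [517.7, 118.8, 238.1]
ee_rot: [-0.002, 0.748, 0.663, -0.002]
force: [0.9, 1.1, -2.7]
grip_width: 0.687
grip_force: 44.4
t 14.3 tip ch [-161.9  105.9] z 65.1 yawerr deg -0.02 tiltz [-5.4e-03 -2.0e-04 -1.0e+00] w 0.687 F [ 0.9  1.1 -2.7] j [ 0.    0.52  1.67 -0.    0.96  0.12]
(-159, 107.5, 59) -> [0.016 0.029 0.061]
```

```bash

python3 -m crank '[[0,0,0.03,0,0,0,1],[0,0,0.06,0,0,0,1],[0,0,0.06,0,0,0,1]]' 
python3 -m crank '[[0,0,0.01,0,0,0,1],[0,0,0.01,0,0,0,0],[0,0,0.01,0,0,0,0],[0,0,0.01,0,0,0,0],[0,0,0.01,0,0,0,0],[0,0,0.01,0,0,0,0],[0,0,-0.3,0,0,0,0],[0,0,-0.6,0,0,0,0],[0,0,-0.8,0,0,0,0],[0,0,-0.8,0,0,0,0]]' 
python3 - <<'E'
from h import *
L=look("scene")
for c in ('orange','blue'):
    for b in blobs("scene",c,70,90,80,L): print(c,*b)
go((-220.9,-150.5,139),(-220.9,-150.5,59))
E
```

```text
time_s: 14.6
eef_pos: [518.4, 119.1, 235.0]
ee_rot: [0.0, 0.748, 0.664, 0.0]
force: [-0.2, -0.8, -2.1]
grip_width: 0.679
grip_force: 44.4
time_s: 15.6
eef_pos: [519.0, 119.1, 317.4]
ee_rot: [0.002, 0.748, 0.664, 0.002]
force: [0.4, -0.1, -0.7]
grip_width: 0.996
grip_force: 0.0
orange [ 435.4 -245.1   34. ] [ 430.9 -245.8   77.6] 154
orange [-97.2 599.2  29.4] [-94.6 600.4  82.8] 48
orange [ 435.  -127.3   34.3] [ 431.7 -128.7   77.8] 176
blue [451.3  14.4  30.9] [454.7   7.2  78.4] 97
blue [526.6 122.6  32.2] [527.5 121.1  77.9] 201
blue [455.3 260.1  32.9] [452.8 260.4  78.2] 217
t 15.7 tip ch [-159.6  106.5] z 142.6 yawerr deg -0.01 tiltz [ 0.003 -0.    -1.   ] w 1.001 F [-0.2 -0.9 -0.9] j [ 0.01  0.41  1.6  -0.    1.12  0.13]
(-220.9, -150.5, 139) -> [-2.57  -0.613  0.033]
(-220.9, -150.5, 59) -> [-0.    -0.002  0.8  ]
```

```bash

python3 -m crank '[[-0.45,-0.1,0,0,0,0,0],[-0.9,-0.2,0,0,0,0,0]]' 
python3 -m crank '[[-0.45,-0.1,0,0,0,0,0],[-0.9,-0.2,0,0,0,0,0]]' 
python3 -m crank '[[-0.45,-0.1,0,0,0,0,0],[-0.77,-0.21,0,0,0,0,0],[-0.77,-0.21,0.3,0,0,0,0],[-0.77,-0.21,0.3,0,0,0,0],[-0.77,-0.21,0.3,0,0,0,0]]' 
python3 - <<'E'
from h import *
L=look("top")
for b in blobs("top",'orange',70,90,80,L): print(*b,ch(b[0][:2]))
go((-220.9,-150.5,59))
E
```

```text
time_s: 15.85
eef_pos: [487.2, 31.7, 313.3]
ee_rot: [-0.001, 0.747, 0.665, -0.001]
force: [0.2, 0.1, 0.7]
grip_width: 1.0
grip_force: 0.0
time_s: 16.05
eef_pos: [456.2, -56.2, 313.6]
ee_rot: [-0.001, 0.748, 0.664, -0.0]
force: [0.0, -1.1, 0.1]
grip_width: 0.998
grip_force: 0.0
time_s: 16.55
eef_pos: [427.2, -128.5, 284.3]
ee_rot: [-0.001, 0.748, 0.664, -0.0]
force: [0.4, 0.5, 0.3]
grip_width: 0.999
grip_force: 0.0
[ 631.9 -202.2   15. ] [ 636.9 -202.5   71.1] 18 [  -9.32779628 -199.03326912]
[442.1 420.2  70.2] [440.8 424.   71.6] 789 [-272.00689395  396.28638589]
[ 420.  -268.5   19.5] [ 418.7 -271.6   80. ] 39 [-211.80758158 -290.1334148 ]
t 16.6 tip ch [-221.1 -150.1] z 111.9 yawerr deg 0.05 tiltz [-3.e-04  2.e-04 -1.e+00] w 1.001 F [1.  0.1 0. ] j [-0.56  0.29  1.88  0.    0.97 -0.44]
(-220.9, -150.5, 59) -> [-0.004  0.002  0.529]
```

```bash

python3 -m crank '[[0,0,0.25,0,0,0,0],[0,0,0.45,0,0,0,0],[0,0,0.53,0,0,0,0],[0,0,0.53,0,0,0,0],[0,0,0.53,0,0,0,1],[0,0,0.53,0,0,0,1],[0,0,0.53,0,0,0,1],[0,0,0.53,0,0,0,1],[0,0,0.53,0,0,0,1],[0,0,0.53,0,0,0,1],[0,0,0.53,0,0,0,1]]' 40
python3 -m crank '[[0,0,-0.2,0,0,0,1],[0,0,-0.5,0,0,0,1],[0,0,-0.8,0,0,0,1],[0,0,-1,0,0,0,1],[0,0,-1,0,0,0,1]]' 
python3 - <<'E'
from h import *
go((0,-117,158),(0,-117,60))
E
```

```text
time_s: 17.7
eef_pos: [427.4, -128.8, 232.9]
ee_rot: [0.001, 0.748, 0.664, 0.0]
force: [-1.3, 1.0, 6.9]
grip_width: 0.688
grip_force: 41.4
time_s: 18.2
eef_pos: [427.4, -128.8, 334.3]
ee_rot: [0.003, 0.748, 0.664, 0.001]
force: [0.4, -1.2, -2.3]
grip_width: 0.682
grip_force: 44.4
t 18.2 tip ch [-220.2 -151. ] z 161.3 yawerr deg 0.0 tiltz [ 0.0049 -0.003  -1.    ] w 0.682 F [ 0.4 -1.2 -2.3] j [-0.56  0.21  1.82  0.    1.1  -0.44]
(0, -117, 158) -> [0.339 2.202 0.044]
(0, -117, 60) -> [ 0.002 -0.005  0.98 ]
```

```bash

python3 -m crank '[[0.05,0.2,0,0,0,0,1],[0.1,0.5,0,0,0,0,1],[0.2,0.8,0,0,0,0,1]]' 
python3 -m crank '[[0.05,0.3,0,0,0,0,1],[0.1,0.6,0,0,0,0,1],[0.14,0.9,0,0,0,0,1]]' 
python3 -m crank '[[0,0.25,0,0,0,0,1],[0,0.4,0,0,0,0,1],[0,0.5,0,0,0,0,1],[0,0.5,0,0,0,0,1],[0,0.5,0.2,0,0,0,1],[0,0.5,0.4,0,0,0,1],[0,0.5,0.4,0,0,0,1],[0,0.5,0.4,0,0,0,1]]' 
python3 - <<'E'
from h import *
go((0,-117,60))
L=look("scene");p=L[0][150:300,130:310]
cv2.imwrite("pics/s3.png",cv2.resize(p[:,:,::-1],(720,600),interpolation=cv2.INTER_CUBIC))
E
```

```text
time_s: 18.5
eef_pos: [509.8, -118.5, 330.6]
ee_rot: [-0.001, 0.748, 0.663, -0.0]
force: [-0.3, -0.3, -1.4]
grip_width: 0.683
grip_force: 44.4
time_s: 18.8
eef_pos: [601.1, -114.9, 330.0]
ee_rot: [-0.001, 0.748, 0.664, -0.0]
force: [0.1, -0.6, -2.6]
grip_width: 0.683
grip_force: 44.4
time_s: 19.6
eef_pos: [649.4, -121.2, 291.7]
ee_rot: [-0.0, 0.748, 0.664, -0.0]
force: [1.0, 0.1, -0.6]
grip_width: 0.686
grip_force: 44.4
t 19.6 tip ch [  -1.7 -116.5] z 118.7 yawerr deg -0.01 tiltz [-7.e-04  3.e-04 -1.e+00] w 0.686 F [ 1.   0.1 -0.6] j [-0.36  0.71  1.18 -0.    1.25 -0.24]
(0, -117, 60) -> [-0.005  0.018  0.587]
```

View pics/s3.png

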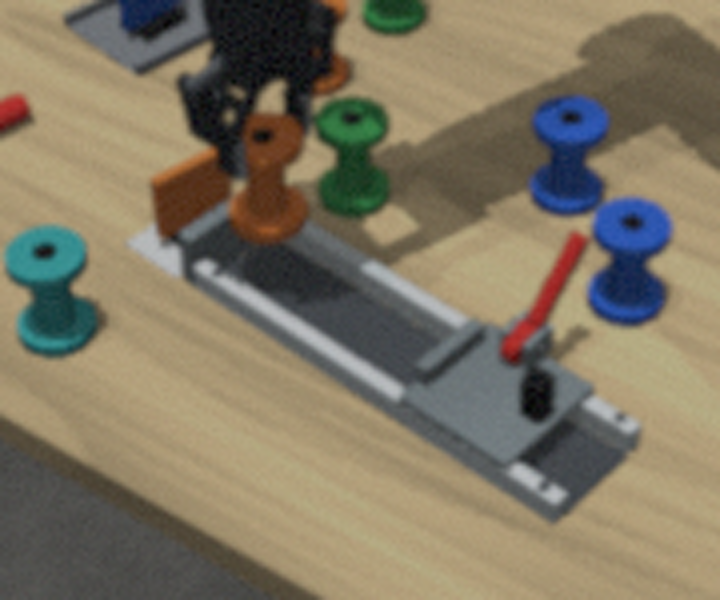

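The orange reel at (268,175) hangs upright over the channel, and the lever at (545,300) is free. Lowering now.

```bash

python3 -m crank '[[0,0.015,0.2,0,0,0,1],[0,0.015,0.4,0,0,0,1],[0,0.015,0.53,0,0,0,1],[0,0.015,0.58,0,0,0,1],[0,0.015,0.58,0,0,0,1]]'
python3 -m crank '[[0,0,0.015,0,0,0,1],[0,0,0.015,0,0,0,0],[0,0,0.015,0,0,0,0],[0,0,0.015,0,0,0,0],[0,0,0.015,0,0,0,0],[0,0,0.015,0,0,0,0],[0,0,-0.3,0,0,0,0],[0,0,-0.6,0,0,0,0],[0,0,-0.8,0,0,0,0],[0,0,-0.8,0,0,0,0]]' 
python3 - <<'E'
from h import *
for n in ("top","scene"):
  L=look(n)
  for b in blobs(n,'orange',70,90,80,L): print(*b,ch(b[0][:2]))
go((-206.8,-268.2,139))
E
```

```text
time_s: 20.15
eef_pos: [651.3, -121.5, 234.3]
ee_rot: [0.0, 0.748, 0.664, 0.0]
force: [0.2, 0.4, -2.9]
grip_width: 0.683
grip_force: 44.5
time_s: 21.15
eef_pos: [651.4, -121.5, 317.0]
ee_rot: [0.003, 0.748, 0.664, 0.001]
force: [0.2, -0.4, 1.1]
grip_width: 0.996
grip_force: 0.0
[440.7 420.1  70.6] [443.2 423.8  71.6] 775 [-273.38497343  396.02012109]
[ 427.3 -247.5   30.4] [ 427.  -247.4   80.1] 359 [-207.06436985 -268.41264266]
[-92.2 599.9  23.8] [-94.6 598.1  79.4] 41 [-823.92585501  510.97745101]
[ 659.4 -118.    33. ] [ 656.6 -120.1   77.8] 219 [   7.9333315  -112.15436795]
t 21.2 tip ch [  -0.  -116.5] z 140.1 yawerr deg -0.0 tiltz [-4.e-04  2.e-04 -1.e+00] w 1.003 F [ 0.  -0.3 -0.2] j [-0.36  0.69  1.15 -0.    1.3  -0.24]
(-206.8, -268.2, 139) -> [-1.517 -2.068  0.012]
```

```bash

python3 -m crank '[[-0.25,-0.35,0,0,0,0,0],[-0.5,-0.7,0,0,0,0,0]]' 
python3 -m crank '[[-0.25,-0.35,0,0,0,0,0],[-0.5,-0.7,0,0,0,0,0]]' 
python3 -m crank '[[-0.25,-0.35,0,0,0,0,0],[-0.52,-0.67,0,0,0,0,0],[-0.52,-0.67,0.3,0,0,0,0],[-0.52,-0.67,0.3,0,0,0,0],[-0.52,-0.67,0.3,0,0,0,0]]' 
python3 - <<'E'
from h import *
for n in ("top","scene"):
  L=look(n)
  for b in blobs(n,'orange',70,90,80,L): print(*b,ch(b[0][:2]))
go((-207,-268.4,59))
E
```

```text
time_s: 21.45
eef_pos: [574.6, -162.6, 311.4]
ee_rot: [-0.001, 0.748, 0.664, -0.001]
force: [0.4, -0.3, 0.2]
grip_width: 1.001
grip_force: 0.0
time_s: 21.65
eef_pos: [498.4, -204.3, 312.1]
ee_rot: [-0.001, 0.748, 0.664, -0.0]
force: [0.6, -0.5, 0.8]
grip_width: 1.0
grip_force: 0.0
time_s: 22.15
eef_pos: [427.7, -247.4, 283.2]
ee_rot: [-0.001, 0.748, 0.664, -0.0]
force: [-0.0, 0.4, 0.4]
grip_width: 1.0
grip_force: 0.0
[ 650.1 -121.6   30.4] [ 648.9 -120.3   80.5] 313 [  -0.87090965 -116.83788562]
[ 620.  -199.1   14.9] [ 619.1 -196.4   71.4] 23 [ -21.51259012 -197.37471587]
[442.3 420.   71.9] [443.3 421.2  71.5] 814 [-271.7844675   396.11166762]
[ 436.3 -244.5   33.9] [ 433.  -245.1   77.7] 151 [-198.48642496 -264.36062321]
[-95.1 597.5  24.2] [-94.8 599.8  79.1] 43 [-826.51890516  508.24869838]
[ 657.7 -118.6   34.6] [ 655.8 -120.2   78.4] 219 [   6.31702871 -112.9528448 ]
t 22.2 tip ch [-206.2 -268.2] z 111.2 yawerr deg 0.06 tiltz [ 4.e-04 -3.e-04 -1.e+00] w 1.002 F [ 0.5  0.4 -0.1] j [-0.76  0.38  1.74  0.    1.02 -0.64]
(-207, -268.4, 59) -> [-0.002 -0.008  0.522]
```

```bash

python3 -m crank '[[0,0,0.25,0,0,0,0],[0,0,0.45,0,0,0,0],[0,0,0.52,0,0,0,0],[0,0,0.52,0,0,0,0],[0,0,0.52,0,0,0,1],[0,0,0.52,0,0,0,1],[0,0,0.52,0,0,0,1],[0,0,0.52,0,0,0,1],[0,0,0.52,0,0,0,1],[0,0,0.52,0,0,0,1],[0,0,0.52,0,0,0,1]]' 40
python3 -m crank '[[0,0,-0.2,0,0,0,1],[0,0,-0.5,0,0,0,1],[0,0,-0.8,0,0,0,1],[0,0,-1,0,0,0,1],[0,0,-1,0,0,0,1]]' 
python3 - <<'E'
from h import *
go((0,-50,158),(0,-50,60))
E
```

```text
time_s: 23.35
eef_pos: [427.8, -247.8, 233.1]
ee_rot: [0.001, 0.748, 0.664, 0.0]
force: [-1.2, 1.7, 6.1]
grip_width: 0.681
grip_force: 41.8
time_s: 23.85
eef_pos: [427.7, -247.7, 334.4]
ee_rot: [0.003, 0.748, 0.664, 0.0]
force: [0.4, -0.5, -2.7]
grip_width: 0.683
grip_force: 44.7
t 23.9 tip ch [-205.8 -269.2] z 161.4 yawerr deg 0.0 tiltz [ 0.0041 -0.0039 -1.    ] w 0.683 F [ 0.4 -0.5 -2.7] j [-0.76  0.31  1.69  0.    1.13 -0.64]
(0, -50, 158) -> [2.192 2.058 0.036]
(0, -50, 60) -> [ 0.003 -0.004  0.98 ]
```

```bash

python3 -m crank '[[0.2,0.2,0,0,0,0,1],[0.5,0.45,0,0,0,0,1],[0.8,0.75,0,0,0,0,1]]' 
python3 -m crank '[[0.3,0.28,0,0,0,0,1],[0.6,0.55,0,0,0,0,1],[0.85,0.8,0,0,0,0,1]]' 
python3 -m crank '[[0.25,0.25,0,0,0,0,1],[0.45,0.4,0,0,0,0,1],[0.54,0.52,0,0,0,0,1],[0.54,0.52,0,0,0,0,1],[0.54,0.52,0.2,0,0,0,1],[0.54,0.52,0.4,0,0,0,1],[0.54,0.52,0.4,0,0,0,1],[0.54,0.52,0.4,0,0,0,1]]' 
python3 - <<'E'
from h import *
go((0,-50,60))
E
```

```text
time_s: 24.15
eef_pos: [511.9, -176.3, 330.5]
ee_rot: [-0.001, 0.749, 0.663, -0.0]
force: [0.9, -0.6, -2.1]
grip_width: 0.684
grip_force: 44.6
time_s: 24.45
eef_pos: [602.1, -100.6, 330.0]
ee_rot: [-0.001, 0.748, 0.664, -0.0]
force: [0.1, -1.6, -2.4]
grip_width: 0.683
grip_force: 44.6
time_s: 25.25
eef_pos: [658.9, -55.4, 291.6]
ee_rot: [-0.0, 0.748, 0.663, -0.0]
force: [-0.1, -0.1, -2.0]
grip_width: 0.685
grip_force: 44.7
t 25.2 tip ch [ -0.2 -50. ] z 118.6 yawerr deg -0.03 tiltz [-8.e-04  1.e-04 -1.e+00] w 0.685 F [-0.1 -0.1 -2. ] j [-0.26  0.71  1.18 -0.    1.25 -0.14]
(0, -50, 60) -> [0.    0.003 0.586]
```

```bash

python3 -m crank '[[0,0,0.2,0,0,0,1],[0,0,0.4,0,0,0,1],[0,0,0.53,0,0,0,1],[0,0,0.58,0,0,0,1],[0,0,0.58,0,0,0,1]]'
python3 -m crank '[[0,0,0.015,0,0,0,1],[0,0,0.015,0,0,0,0],[0,0,0.015,0,0,0,0],[0,0,0.015,0,0,0,0],[0,0,0.015,0,0,0,0],[0,0,0.015,0,0,0,0],[0,0,-0.3,0,0,0,0],[0,0,-0.6,0,0,0,0],[0,0,-0.9,0,0,0,0],[0,0,-0.9,0,0,0,0]]' 
python3 -m crank '[[0.45,0,0,0,0,0,0],[0.9,0,0,0,0,0,0]]' 
python3 -m crank '[[0.45,0,0,0,0,0,0],[0.9,0,0,0,0,0,0],[1,0,0,0,0,0,0],[1,0,0,0,0,0,0],[1,0,0,0,0,0,0]]' 
python3 - <<'E'
from h import *
L=look("top")
for c in('orange','blue'):
  for b in blobs("top",c,70,90,80,L): print(c,*b,ch(b[0][:2]))
go((1.5,147.7,46.5))
L=look("scene");p=L[0][150:300,130:310]
cv2.imwrite("pics/s4.png",cv2.resize(p[:,:,::-1],(720,600),interpolation=cv2.INTER_CUBIC))
E
```

```text
time_s: 25.75
eef_pos: [659.3, -55.0, 234.3]
ee_rot: [0.0, 0.748, 0.664, 0.0]
force: [1.1, 0.2, -2.4]
grip_width: 0.682
grip_force: 44.9
time_s: 26.75
eef_pos: [659.5, -54.9, 328.6]
ee_rot: [0.003, 0.748, 0.664, 0.002]
force: [0.5, 0.1, -0.0]
grip_width: 1.001
grip_force: 0.0
time_s: 26.95
eef_pos: [669.9, 34.7, 323.3]
ee_rot: [-0.0, 0.749, 0.663, -0.0]
force: [0.9, -0.2, -0.6]
grip_width: 0.999
grip_force: 0.0
time_s: 27.45
eef_pos: [681.9, 132.7, 323.2]
ee_rot: [-0.0, 0.748, 0.663, -0.0]
force: [0.2, 0.2, 0.5]
grip_width: 1.003
grip_force: 0.0
orange [658.  -54.9  30.4] [656.3 -53.6  80.3] 308 [ -0.98264035 -49.67176681]
orange [ 650.1 -121.6   30.4] [ 648.6 -120.3   80.5] 311 [  -0.87090965 -116.83788562]
orange [ 639.5 -205.2   32.3] [ 644.3 -205.4   71.4] 46 [  -1.42423523 -201.10539912]
orange [442.3 420.   71.9] [442.8 420.7  71.5] 824 [-271.7844675   396.11166762]
blue [517.3 117.7  28.7] [514.7 111.3  80.5] 223 [-161.26437554  104.91482823]
blue [436.5  15.5  28.3] [435.2  14.5  80.4] 292 [-229.29816934   -6.19270032]
t 27.5 tip ch [  0.4 138.9] z 150.4 yawerr deg -0.09 tiltz [-5.e-04 -3.e-04 -1.e+00] w 1.0 F [-0.3 -0.3 -0.6] j [ 0.02  0.76  1.   -0.    1.38  0.14]
(1.5, 147.7, 46.5) -> [0.088 0.012 1.039]
```

View pics/s4.png

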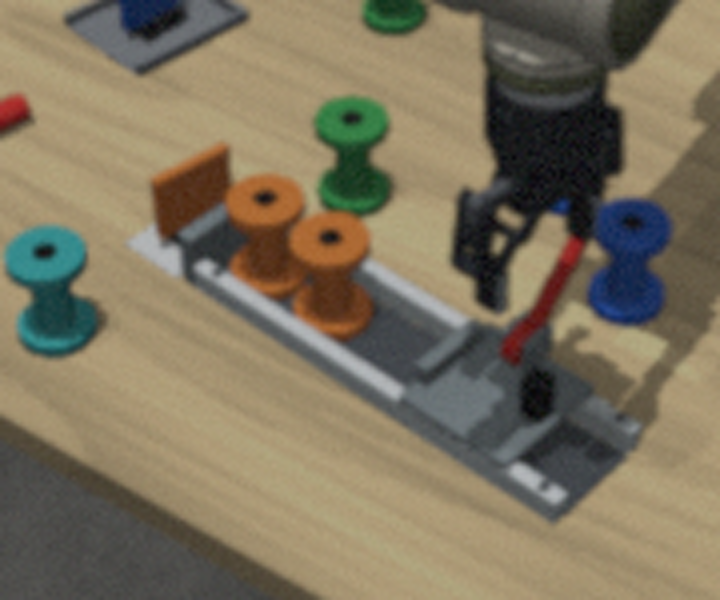

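Both orange reels stand in the channel at (265,235) and (330,275) and the stop is at (500,390). Next I pinch the post and push the stop up.

```bash

python3 -m crank '[[0.09,0.01,0.4,0,0,0,0],[0.09,0.01,0.7,0,0,0,0],[0.09,0.01,0.9,0,0,0,0],[0.09,0.01,1,0,0,0,0],[0.09,0.01,1,0,0,0,0]]'
python3 -m crank '[[0,0,0.04,0,0,0,0],[0,0,0.04,0,0,0,1],[0,0,0.04,0,0,0,1],[0,0,0.04,0,0,0,1],[0,0,0.04,0,0,0,1],[0,0,0.04,0,0,0,1],[0,0,0.04,0,0,0,1],[0,0,0.04,0,0,0,1],[0,0,0.04,0,0,0,1]]' 40
python3 -m crank '[[-0.08,0,0,0,0,0,1],[-0.2,0,0,0,0,0,1],[-0.32,0,0,0,0,0,1],[-0.44,0,0,0,0,0,1],[-0.54,0,0,0,0,0,1],[-0.62,0,0,0,0,0,1],[-0.7,0,0,0,0,0,1],[-0.76,0,0,0,0,0,1],[-0.8,0,0,0,0,0,1],[-0.84,0,0,0,0,0,1],[-0.86,0,0,0,0,0,1],[-0.86,0,0,0,0,0,1]]'
python3 - <<'E'
from h import *
go()
L=look("top")
for b in blobs("top",'orange',70,90,80,L): print(*b,ch(b[0][:2]))
E
```

```text
time_s: 28.05
eef_pos: [683.9, 141.6, 222.7]
ee_rot: [-0.001, 0.749, 0.663, -0.001]
force: [-0.4, 0.3, 0.5]
grip_width: 1.0
grip_force: 0.0
time_s: 28.95
eef_pos: [683.9, 142.6, 220.1]
ee_rot: [0.0, 0.748, 0.664, 0.0]
force: [-2.2, 0.5, 5.0]
grip_width: 0.223
grip_force: 40.5
time_s: 30.15
eef_pos: [673.5, 56.7, 220.1]
ee_rot: [-0.0, 0.748, 0.663, 0.0]
force: [-3.4, 1.9, 6.9]
grip_width: 0.223
grip_force: 40.9
t 30.1 tip ch [ 1. 63.] z 47.1 yawerr deg -0.02 tiltz [-1.e-04  5.e-04 -1.e+00] w 0.223 F [-3.4  1.9  6.9] j [-0.09  0.82  1.18  0.    1.14  0.03]
[652.5 -91.   59.4] [653.2 -94.1  80.4] 613 [ -2.13771706 -86.17006537]
[ 621.5 -202.    17. ] [ 622.2 -199.1   71.3] 23 [ -19.67741312 -200.07510943]
[461.8 419.   58.3] [463.3 421.1  71.6] 527 [-252.30439189  397.44457958]
```

```bash

for k in 1 2 3; do :; done
python3 -m crank '[[-0.02,0,0,0,0,0,1],[-0.04,0,0,0,0,0,1],[-0.04,0,0,0,0,0,1]]'
python3 -m crank '[[-0.02,0,0,0,0,0,1],[-0.03,0,0,0,0,0,1],[-0.03,0,0,0,0,0,1]]'
python3 -m crank '[[-0.02,0,0,0,0,0,1],[-0.02,0,0,0,0,0,1],[-0.02,0,0,0,0,0,1]]'
```

```text
time_s: 30.5
eef_pos: [673.0, 53.1, 220.1]
ee_rot: [-0.0, 0.748, 0.664, 0.0]
force: [-3.5, 4.1, 7.0]
grip_width: 0.225
grip_force: 40.8
time_s: 30.8
eef_pos: [672.6, 50.5, 220.1]
ee_rot: [-0.001, 0.748, 0.664, 0.001]
force: [-2.5, 7.2, 5.6]
grip_width: 0.225
grip_force: 40.8
time_s: 31.1
eef_pos: [672.4, 49.7, 220.1]
ee_rot: [-0.001, 0.748, 0.664, 0.002]
force: [0.7, 14.1, 4.8]
grip_width: 0.229
grip_force: 40.7
```

```bash

python3 -m crank '[[-0.01,0,0,0,0,0,1],[-0.02,0,0,0,0,0,1],[-0.02,0,0,0,0,0,1],[-0.02,0,0,0,0,0,1]]'
python3 - <<'E'
from h import *
go()
E
python3 -m crank '[[0,0,0,0,0,0,0],[0,0,0,0,0,0,0],[0,0,0,0,0,0,0],[0,0,0,0,0,0,0],[0,0,0,0,0,0,0],[0,0,0,0,0,0,0]]'
python3 -m crank '[[0,0,-0.3,0,0,0,0],[0,0,-0.6,0,0,0,0],[0,0,-0.9,0,0,0,0],[0,0,-1,0,0,0,0],[0,0,-1,0,0,0,1],[0,0,-1,0,0,0,1],[0,0,-1,0,0,0,1]]'
python3 - <<'E'
from h import *
L=look("top");P=L[2]
m=(P[...,2]>66)&(P[...,2]<75)&(P[...,0]>600)&(P[...,0]<720)&(P[...,1]>-20)&(P[...,1]<110)&(L[1][...,1]<100)
print(m.sum(),np.nanmean(P[m],0) if m.any() else '')
for b in blobs("top",'orange',70,90,80,L): print(*b,ch(b[0][:2]))
go((-130,14.5,160),(-130,14.5,88),(60,14.5,88))
L=look("scene");p=L[0][150:300,130:310]
cv2.imwrite("pics/s5.png",cv2.resize(p[:,:,::-1],(720,600),interpolation=cv2.INTER_CUBIC))
E
```

```text
time_s: 31.5
eef_pos: [672.3, 49.1, 220.1]
ee_rot: [-0.002, 0.748, 0.664, 0.003]
force: [3.1, 21.5, 4.3]
grip_width: 0.226
grip_force: 40.7
t 31.5 tip ch [ 1.  56.4] z 47.1 yawerr deg 0.05 tiltz [ 0.002   0.0063 -1.    ] w 0.226 F [ 3.1 21.5  4.3] j [-0.1   0.81  1.19  0.01  1.14  0.01]
time_s: 32.1
eef_pos: [672.3, 46.1, 219.6]
ee_rot: [0.0, 0.748, 0.663, -0.0]
force: [0.5, 0.1, -0.3]
grip_width: 1.001
grip_force: 0.0
time_s: 32.8
eef_pos: [672.2, 46.3, 317.7]
ee_rot: [-0.001, 0.748, 0.664, -0.001]
force: [0.0, -0.6, -0.3]
grip_width: 0.516
grip_force: 0.0
2 [611.59001419  18.59718517  68.48097463]
[652.8 -95.4  57.9] [652.4 -96.9  80.4] 615 [ -1.31506854 -90.50287617]
[ 649.9 -206.8   12.4] [ 651.8 -208.1   71.8] 19 [   9.09236024 -201.45356533]
[442.2 421.5  71.1] [443.6 422.5  71.6] 824 [-272.06265935  397.58903328]
t 32.9 tip ch [ 0.6 52.4] z 144.9 yawerr deg -0.0 tiltz [-2.8e-03  3.0e-04 -1.0e+00] w 0.423 F [ 0.5 -1.1 -0.6] j [-0.1   0.71  1.1  -0.    1.33  0.01]
(-130, 14.5, 160) -> [-0.38  -1.306 -0.147]
(-130, 14.5, 88) -> [0.    0.002 0.72 ]
(60, 14.5, 88) -> [ 0.     1.9   -0.005]
```

View pics/s5.png

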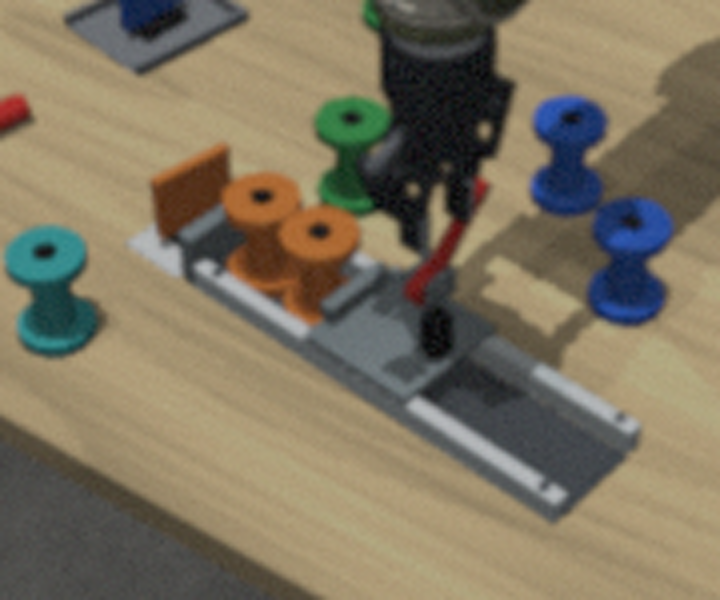

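The row is closed at (260,230) and (320,260) against the stop, with the lever still leaning to the robot. Next I swing the lever over from the near side.

```bash

python3 -m crank '[[-0.15,-0.3,-0.1,0,0,0,1],[-0.3,-0.6,-0.1,0,0,0,1],[-0.4,-0.9,-0.1,0,0,0,1],[-0.4,-0.9,-0.1,0,0,0,1]]'
python3 -m crank '[[0,-0.3,0,0,0,0,1],[0,-0.45,0,0,0,0,1],[0,-0.45,0,0,0,0,1],[0,-0.45,0.3,0,0,0,1],[0,-0.45,0.6,0,0,0,1],[0,-0.45,0.6,0,0,0,1],[0,-0.45,0.6,0,0,0,1]]'
python3 - <<'E'
from h import *
go((-8,12.5,92))
E
```

```text
time_s: 33.3
eef_pos: [575.7, 16.9, 329.1]
ee_rot: [-0.001, 0.748, 0.663, -0.001]
force: [0.2, -0.4, 0.6]
grip_width: 0.001
grip_force: 0.0
time_s: 34.0
eef_pos: [534.4, 22.6, 270.1]
ee_rot: [0.0, 0.748, 0.664, 0.0]
force: [0.8, 0.8, 0.9]
grip_width: -0.001
grip_force: 0.0
t 34.0 tip ch [-133.    12.5] z 97.1 yawerr deg -0.01 tiltz [ 1.e-04  0.e+00 -1.e+00] w -0.001 F [0.8 0.8 0.9] j [-0.18  0.48  1.64  0.    1.03 -0.06]
(-8, 12.5, 92) -> [0.    1.25  0.051]
```

```bash

python3 -m crank '[[0,0.12,0.05,0,0,0,1],[0,0.22,0.05,0,0,0,1],[0,0.32,0.05,0,0,0,1],[0,0.42,0.05,0,0,0,1],[0,0.52,0.05,0,0,0,1],[0,0.62,0.05,0,0,0,1],[0,0.72,0.05,0,0,0,1],[0,0.82,0.05,0,0,0,1],[0,0.88,0.05,0,0,0,1]]'
python3 -m crank '[[0,0.06,0,0,0,0,1],[0,0.12,0,0,0,0,1],[0,0.17,0,0,0,0,1],[0,0.17,0,0,0,0,1]]'
python3 -m crank '[[0,0.05,0,0,0,0,1],[0,0.1,0,0,0,0,1],[0,0.15,0,0,0,0,1],[0,0.15,0,0,0,0,1]]'
python3 - <<'E'
from h import *
go()
L=look("scene");p=L[0][150:300,130:310]
cv2.imwrite("pics/s6.png",cv2.resize(p[:,:,::-1],(720,600),interpolation=cv2.INTER_CUBIC))
E
```

```text
time_s: 34.9
eef_pos: [621.8, 12.1, 266.3]
ee_rot: [0.001, 0.748, 0.664, 0.001]
force: [-2.0, -0.4, 0.1]
grip_width: -0.001
grip_force: 0.9
time_s: 35.3
eef_pos: [638.1, 10.1, 264.6]
ee_rot: [-0.0, 0.748, 0.664, 0.0]
force: [-2.1, 0.3, -0.3]
grip_width: -0.001
grip_force: 0.2
time_s: 35.7
eef_pos: [652.9, 8.3, 264.6]
ee_rot: [-0.0, 0.748, 0.664, -0.0]
force: [-1.0, -0.0, 0.5]
grip_width: -0.002
grip_force: 0.5
t 35.7 tip ch [-13.7  12.5] z 91.6 yawerr deg 0.0 tiltz [-5.e-04  1.e-04 -1.e+00] w -0.002 F [-1.  -0.   0.5] j [-0.17  0.72  1.24 -0.    1.19 -0.05]
```

View pics/s6.png

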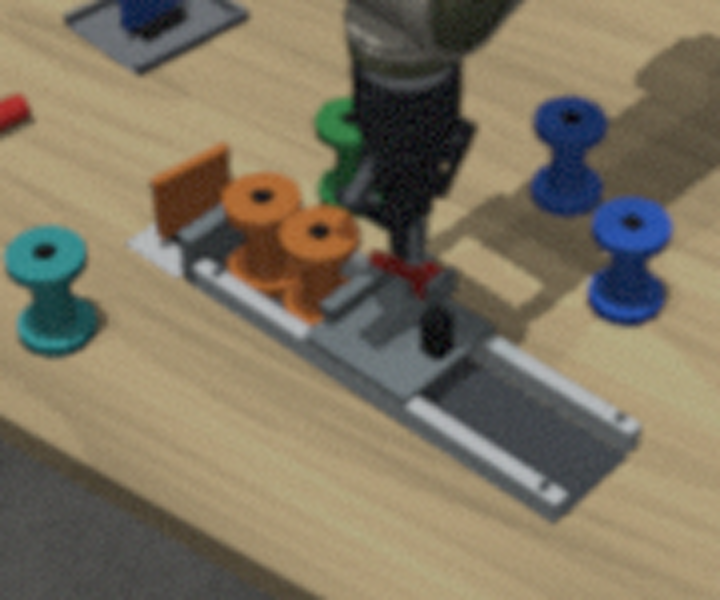

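The lever at (405,270) now leans away from the robot. I keep pushing to its end stop.

```bash

python3 -m crank '[[0,0.04,0,0,0,0,1],[0,0.08,0,0,0,0,1],[0,0.12,0,0,0,0,1],[0,0.12,0,0,0,0,1]]'
python3 -m crank '[[0,0.03,0,0,0,0,1],[0,0.06,0,0,0,0,1],[0,0.06,0,0,0,0,1]]'
python3 - <<'E'
from h import *
go()
E
```

```text
time_s: 36.15
eef_pos: [662.6, 7.4, 263.7]
ee_rot: [-0.006, 0.748, 0.664, -0.005]
force: [-28.9, 1.9, 11.1]
grip_width: -0.001
grip_force: 13.8
time_s: 36.45
eef_pos: [666.5, 7.2, 262.8]
ee_rot: [-0.01, 0.748, 0.664, -0.01]
force: [-52.8, 3.4, 18.5]
grip_width: 0.002
grip_force: 24.6
t 36.5 tip ch [-4.9 12.8] z 89.9 yawerr deg 0.06 tiltz [-0.0283  0.0027 -0.9996] w 0.002 F [-52.8   3.4  18.5] j [-0.16  0.75  1.18 -0.    1.24 -0.05]
```

```bash

python3 -m crank '[[0,-0.15,0,0,0,0,1],[0,-0.3,0,0,0,0,1],[0,-0.3,-0.4,0,0,0,1],[0,-0.3,-0.8,0,0,0,1],[0,-0.6,-1,0,0,0,1],[0,-1,-1,0,0,0,1]]'
python3 -m crank '[[0,-0.4,0,0,0,0,1],[0,-0.8,0,0,0,0,1],[0,-1,0,0,0,0,1]]'
python3 -m crank '[[-0.4,-0.2,-0.1,0,0,0,1],[-0.8,-0.4,-0.1,0,0,0,1],[-1,-0.5,-0.1,0,0,0,1]]'
python3 -m crank '[[-0.4,0,0,0,0,0,1],[-0.8,0,0,0,0,0,1],[-1,0,0,0,0,0,1]]'
python3 -m crank '[[-0.4,0,0,0,0,0,1],[-0.8,0,0,0,0,0,1],[-1,0,0,0,0,0,1],[-1,0,0,0,0,0,1],[-1,0,0,0,0,0,1]]'
python3 - <<'E'
from h import *
L=look("top","t7.png");P=L[2]
m=cmask(L[1],'red',100,40)&(P[...,2]>45)&(P[...,0]<720)&(abs(P[...,1])<150);X=P[m]
print(len(X)); i=np.argsort(X[:,0]); C=np.array([[*ch(x),x[2]] for x in X[i[::8]]]);print(C.round(0))
X=np.array([[*ch(x),x[2]] for x in X]);print(X.max(0),np.polyfit(X[:,0],X[:,2],1))
for nm,a,b in(("saddle",30,36),("wall",46,54),("post",66,75)):
    m=(P[...,0]>560)&(P[...,0]<740)&(abs(P[...,1])<200)&(P[...,2]>a)&(P[...,2]<b)&(L[1][...,1]<100)
    k,lab,st,_=cv2.connectedComponentsWithStats(m.astype(np.uint8),connectivity=8)
    for j in range(1,k):
        if st[j,4]>25: r=cv2.minAreaRect(P[lab==j][:,:2].astype(np.float32));print(nm,st[j,4],ch(r[0]).round(1),np.round(r[1],1))
for c in('orange','blue'):
  for b in blobs("top",c,75,90,80,L): print(c,*b,ch(b[0][:2]))
  for b in blobs("scene",c,75,90,80): print('scene',c,*b)
go()
E
```

```text
time_s: 37.05
eef_pos: [571.4, 17.9, 368.1]
ee_rot: [0.003, 0.748, 0.663, 0.003]
force: [-0.0, 0.8, 0.3]
grip_width: 0.002
grip_force: 0.0
time_s: 37.35
eef_pos: [469.9, 30.5, 365.4]
ee_rot: [0.001, 0.748, 0.664, 0.001]
force: [0.5, 0.2, -0.5]
grip_width: -0.001
grip_force: 0.0
time_s: 37.65
eef_pos: [409.2, -64.9, 375.6]
ee_rot: [0.002, 0.748, 0.663, 0.0]
force: [0.2, 0.1, 0.1]
grip_width: -0.001
grip_force: 0.0
time_s: 37.95
eef_pos: [398.2, -165.1, 375.5]
ee_rot: [0.002, 0.749, 0.663, 0.0]
force: [-0.2, 0.9, -0.2]
grip_width: -0.004
grip_force: 0.0
time_s: 38.45
eef_pos: [386.6, -261.7, 374.9]
ee_rot: [0.0, 0.748, 0.663, 0.0]
force: [0.0, -0.7, -0.2]
grip_width: 0.002
grip_force: 0.0
126
[[-52.   7.  54.]
 [-50.  16.  53.]
 [-45.  11.  58.]
 [-40.  17.  61.]
 [-35.   6.  57.]
 [-31.  10.  63.]
 [-26.  13.  67.]
 [-21.  14.  72.]
 [-15.   6.  77.]
 [-12.  15.  83.]
 [ -6.   7.  87.]
 [ -2.  16.  90.]
 [  3.   8.  96.]
 [  5.  14. 107.]
 [ 10.  15. 109.]
 [ 15.  12. 114.]]
[ 20.38817835  17.22869803 113.56560441] [ 0.86163762 94.52772591]
saddle 602 [ 1.  20.1] [ 99.7 101.1]
wall 81 [  0.1 -23.8] [11.8 62.5]
wall 134 [   1.1 -157.1] [14.3 98.7]
post 40 [ 1.5 55.8] [18.6 18. ]
orange [652.8 -95.4  57.9] [653.2 -97.   80.6] 605 [ -1.31506854 -90.50287617]
scene orange [-97.4 602.   21.8] [-93.7 603.2  83.9] 36
scene orange [662.9 -94.9  59.9] [657.6 -91.9  78.6] 407
blue [517.6 117.5  28.6] [517.5 116.8  80.8] 285 [-160.94266291  104.752037  ]
blue [445.4 257.4  30. ] [444.1 256.   80.7] 306 [-249.3132209   235.04207684]
blue [436.4  15.4  28.3] [435.3  14.   80.9] 291 [-229.38552848   -6.30391355]
scene blue [444.9  17.4  29.9] [443.4  17.5  78.4] 151
scene blue [525.  119.3  30. ] [522.  118.9  78.6] 176
scene blue [453.3 259.7  30.9] [450.9 259.8  78.4] 192
t 38.6 tip ch [-245.6 -286.6] z 201.9 yawerr deg 0.07 tiltz [ 5.e-04 -3.e-04 -1.e+00] w -0.0 F [-0.9  0.4  0.8] j [-0.85  0.21  1.71  0.    1.22 -0.73]
```

View pics/t7.png

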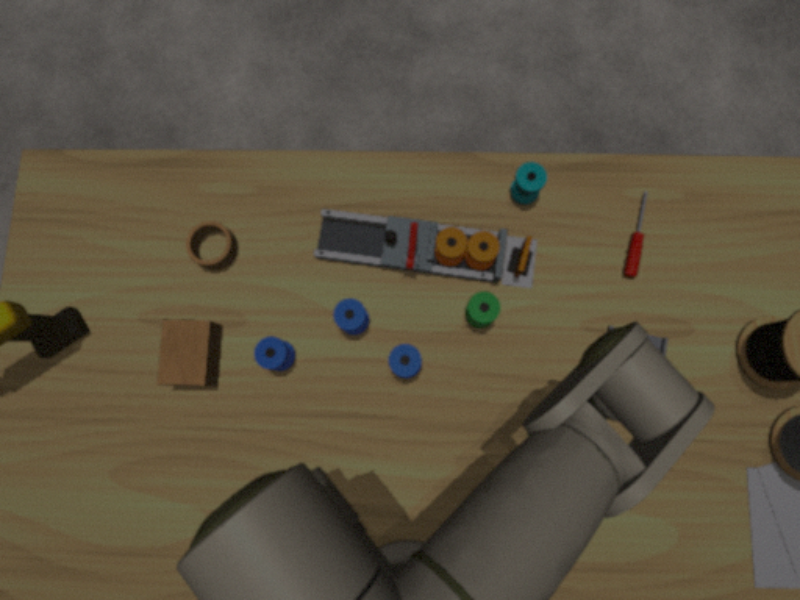

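The row, stop and lever look right: reels at (450,247) and (483,250), lever at (412,245). The combined row reads 116 mm long instead of 120 mm, so I'll check the reels for tilt.

```bash
python3 - <<'E'
from h import *
L=look("top");P=L[2];m=cmask(L[1],'orange')&(P[...,2]>74)&(P[...,2]<90)&(P[...,0]>600)&(P[...,0]<720)
X=np.array([[*ch(x),x[2]] for x in P[m]]);print(X.min(0).round(1),X.max(0).round(1))
at=np.array([ch(x) for x in L[3](80)[m]]);print(at.min(0),at.max(0))
for a,b in((-160,-90),(-90,-20)):
    q=X[(X[:,1]>a)&(X[:,1]<b)];c,_,_,_=np.linalg.lstsq(np.c_[q[:,:2]-q[:,:2].mean(0),np.ones(len(q))],q[:,2],rcond=None);print(len(q),q.mean(0).round(1),"slope",c.round(3))
p=look("scene")[0][160:260,150:270]
cv2.imwrite("pics/s8.png",cv2.resize(p[:,:,::-1],(720,600),interpolation=cv2.INTER_CUBIC))
E
```

```text
[ -29.1 -202.    74.1] [29.7 12.3 87.4]
[ -30.55910672 -201.12239202] [29.53088662 12.52072197]
307 [  -1.  -119.9   80.7] slope [7.0000e-03 4.0000e-03 8.0695e+01]
296 [ -0.9 -60.6  80.6] slope [ 1.8000e-02 -5.0000e-03  8.0631e+01]
```

View pics/s8.png

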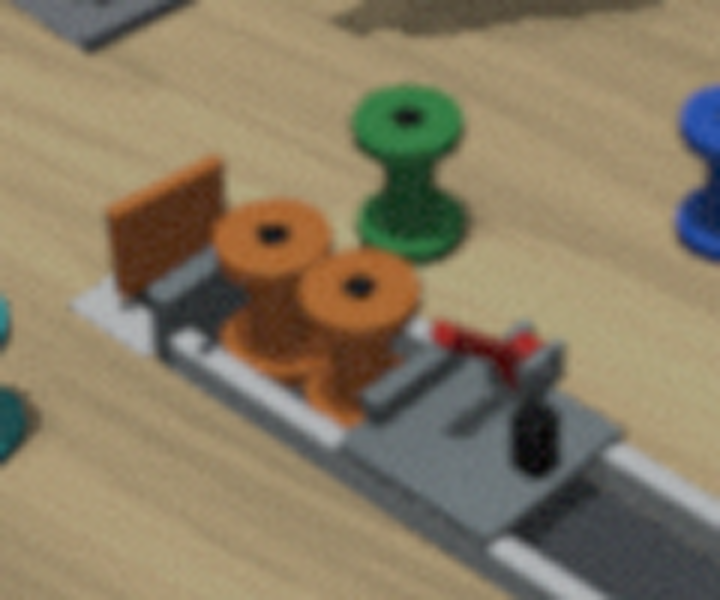

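The reels stand level with 59 mm spacing, tight against the stop, and the lever is fully over. Handing in.

```bash
python3 -c "
from rig import ticket
print(ticket.finish_job())"
```

```text
the job is handed in; nothing more can be done
None
```

I handed the job in at about 39 s: both orange reels found on the bench stand upright in the channel, closed tight between the end wall and the stop, with the lever swung fully over; the blue reel that was in the channel now stands on the bench clear of it.

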